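# Show the nested turned cups to the inspection camera

## Robot

A 6-joint arm with a two-finger parallel gripper is mounted at the origin on the work surface. World frame = base frame: x ahead of the robot, y to its left, z up, the work surface at z = 0. Lengths are in m, angles in rad, forces in N, time in s.
With the tool pointing down it reaches from about 0.325 to 0.9 m from the base axis. Payload 6.1 kg.
Tool frame: the origin (TCP) lies midway between the tips of the shut fingers; the grasp point (between the pads) lies 19 mm behind it; z points along the fingers, y is the line along which they close (so a half turn about z gives the same grasp; the last joint's range is limited). The gripper opens to 85 mm and grips with 20 to 120 N. Pads are 22 mm wide; open, the fingers measure 114 mm over their backs; the gripper's body (76 mm by 85 mm) begins 54 mm behind the grasp point. The pads swing forward as they close: fully open they stand 13 mm farther back than shut.
Start: joints at [-1.281, 0.22, 1.526, -0, 1.395, -0.126], TCP at [0.252, -0.572, 0.231] pointing down, gripper open.
Joint ranges: [-2.98, 2.98], [-0.91, 2.08], [0.09, 2.57], [-1.24, 4.39], [0.2, 2.65], [-2.68, 2.68]. Speed limits (rad/s): [2.57, 2.57, 3.01, 3.14, 3.14, 3.14].

## Interface

Orientations are given as [roll, pitch, yaw] about the fixed x, y, z axes, in that order (R = Rz(yaw) Ry(pitch) Rx(roll)).
In Python, from plant import movep, move_l, set_joints, gripper_to, hold, inverse_kinematics, observe, get_image, get_calibration, Unreachable, job_done gives the robot as it stands. Calls block until the motion is done:
- movep(position, orientation): joint-space move of the TCP to a pose.
- move_l(position, feed=0.15, rotation=None, max_force=None): straight line of the TCP; rotation=None keeps the orientation; feed is the mean speed in m/s. With max_force (N) it stops when the force on the tool has changed by that much, and returns True; else False.
- set_joints(angles): joint-space move.
- gripper_to(opening, f_grip=None): finger opening in m; f_grip is the grip in N (None keeps the last); returns when the fingers have stopped.
- hold(seconds).
- inverse_kinematics(position, orientation): joint angles nearest the present ones, or None.
- observe(): the state.
- get_image(name): name is "scene" or "top" or "wrist"; returns (picture, depth): 420x560x3 uint8, red, green, blue; 420x560 float32, m along the optical axis (not along the pixel's ray), 0 where there is no reading.
- get_calibration(name): a dict with "intrinsics" (3x3 intrinsics, pixels), "world_from_camera" (4x4, takes a point from camera to world coordinates). Camera axes: x right, y down, z forward; pixel columns grow to the right and rows downward; lengths in m; the calibration is good to about 2 mm. A picture is of the moment at which its call begins: read the wrist's pose just before it. get_calibration takes no time and is no camera call; for the wrist camera it gives the pose at the moment of the call.
A pose or a line that the arm cannot do raises Unreachable and nothing moves.
- job_done(): hands the job in; it is judged then, once.
The state is a dict: "time_s": time; "q": joint angles; "joint_velocities": joint speeds; "joint_torque": joint torques, N m; "eef_pos": TCP position; "tcp_rot": TCP orientation; "ft_force": force on the tool from outside, world axes, zero at the start; "torque": the same for the moment, N m; "opening": finger opening in m; "grasp_force": force on a finger pad.
Only numpy, scipy, OpenCV 4.12 (cv2) and the standard library are available. Lean on these libraries where they do the work, as an engineer would, in place of code of your own. Each camera call takes 0.05 s, during which the arm holds its last target. There are 200 camera calls.

## Task

Nest the smaller, loose turned cup fully into the larger one of the same shape that stands in the jig, then lift the pair out by the lower cup and hold it up to the inspection camera with the middle of the seam between the two cups at the camera's focus (220 mm above the white disc). The pair is to lean back, mouth away from the camera and in line with its view, by the 25 degrees the camera looks down, so that the camera sees its side squarely; finish while holding it there, still and still nested. Do not touch the camera stand, and leave everything else on the bench where it is.

Things in the scene. Friction and masses are not known exactly. Their poses are not given: they have to be found in the camera images.
- cup_base: Larger pale-wood cup, in the jig (foot 8 mm above the table). 72 mm tall: top 14 mm a raised rim band 63 mm across, then a 59 mm collar down to a flat shoulder at 46 mm, then a tapered body, 49 mm across at the shoulder, 32 mm at the foot; bore 50 mm down to the shoulder, inner floor at 20 mm. 60 to 115 g. Origin: centre of the foot's underside; z: axis, to the mouth
- cup_loose: Smaller cup, same shape, upright and loose on the table on the robot's right. 72 mm tall: rim band (top 14 mm) 56 mm across, collar 54 mm, flat shoulder at 46 mm, body 47 mm there, 30 mm at the foot; 45 to 90 g. Same origin. Nested, its shoulder sits on the larger cup's rim: its origin is then 26 mm above the other's, and only its top 26 mm stand out; radial play 1.5 mm
- cup_base_rim (a point): centre of the mouth of the larger cup, the one that starts in the jig, on its axis, 72 mm above its foot; once nested, the centre of the seam between the two cups
- jig: a fixed plywood block, 90 x 90 x 18 mm, with a round recess 36 mm across and 10 mm deep in the middle of its top; origin at the centre of its underside
- station: fixed inspection stand. Origin on the table at the centre of a flat white 70 mm disc (a printed mark, no obstacle), straight below the camera's focus. x: level, from disc to post. Foot 110 x 110 x 16 mm centred at x = 275 mm; post 22 mm thick, 406 mm tall. The camera on the post looks towards the air above the disc, 25 degrees downwards
- focus (a point): focus: mid-air point 220 mm above the white disc, on the lens axis, 160 mm before the glass. x: along the lens axis to the lens (25 degrees above level); y: level; z: the wanted cup axis, 25 degrees from vertical, upper end leaning away from the camera. Lens and 54 mm light ring at x = 160 to 202 mm, then camera body 65 x 50 x 50 mm
- vase: a slim solid turned wooden bud vase, 100 mm tall, 54 mm across at its belly, narrowing to a neck above; origin at the centre of its underside, z up. A bystander that may stand where the loose cup might be
- offcut: bystander: a dark wood offcut lying flat, 35 x 75 x 22 mm; origin at the centre of its underside
- screwdriver: bystander: a screwdriver lying flat, about 200 mm long
- glue: bystander: a glue bottle, 50 mm across, 110 mm tall; origin at the centre of its underside
- tin: bystander: a tin can, 76 mm across, 100 mm tall; origin at the centre of its underside
- square: bystander: a carpenter's try square lying flat: dark wood stock 20 x 120 x 16 mm and a steel blade 195 x 35 x 4 mm; origin under the middle of the stock
- cork: bystander: a cork sanding block, 60 x 100 x 35 mm; origin at the centre of its underside
Things that resemble listed ones, but are neither listed nor needed, are in the scene too. What is shaped like the cup_base but turquoise is not meant. Leave any yellow look-alike of the cup_loose alone.

How it is judged:
On the way:
1. the loose cup is nested fully into the cup in the jig: on one axis, its shoulder on the other's rim (z of cup_loose in the frame of cup_base between 0.022 and 0.029 m and x of cup_loose in the frame of cup_base between -0.004 and 0.004 m and y of cup_loose in the frame of cup_base between -0.004 and 0.004 m and angle between the z axis of cup_loose and the z axis of cup_base, either way round below 0.08 rad and horizontal distance between cup_base and jig below 0.01 m and height (world z) of cup_base below 0.014 m), for 0.2 s.
At the end, for the whole second after the job is handed in: Held by the fingers in the lower cup, clear of jig and stand, at rest; the other cup still nested (4 mm sideways, 3 mm up, 0.08 rad); centre of the lower rim within 20 mm of the focus; the pair's axis within 0.15 rad of the focus's z axis (z of cup_loose in the frame of cup_base between 0.022 and 0.029 m and x of cup_loose in the frame of cup_base between -0.004 and 0.004 m and y of cup_loose in the frame of cup_base between -0.004 and 0.004 m and angle between the z axis of cup_loose and the z axis of cup_base, either way round below 0.08 rad and distance between cup_base_rim and focus below 0.02 m and angle between the z axis of cup_base and the z axis of focus, either way round below 0.15 rad and angle between cup_base's own z axis and vertical below 0.8 rad and contact force between the fingers and cup_base above 0.5 N and contact force between cup_base and jig below 0.1 N and contact force between anything else and station below 0.5 N and linear speed of each of cup_base, cup_loose below 0.03 m/s); the arm keeps its last pose, push and grip.
It fails at once if the inspection stand is touched (over 1 N) (contact force between anything else and station above 1 N).
It fails at once if something else on the bench is moved by more than 30 mm (distance of any of vase, offcut, screwdriver, glue, tin, square, cork from where it was at the start of the episode above 0.03 m).
It fails at once if the vase, glue bottle or tin is knocked over (angle between any of vase, glue, tin's own z axis and vertical above 0.5 rad).
It also fails if it takes over 59 s, if anything falls off the work surface, if the arm or the gripper's body presses on something with over 40 N, if the wrist force passes 120 N, or if a joint passes its speed limit or range.

## Working session

There is one attempt and no reset: what is moved stays moved. The work goes in short steps, each a Python script; the robot and the scene stay as the last script left them, time stands still between calls to the robot, and variables do not carry over. Pictures are saved under pics/ and viewed, at most 10 in all, crops included, and the job is handed in when it is done.

```bash
mkdir -p pics; cat > h.py <<'E'
import numpy as np, cv2
from plant import *
def cloud(name):
    K=get_calibration(name); im,d=get_image(name)
    k=np.array(K["intrinsics"]);T=np.array(K["world_from_camera"])
    v,u=np.mgrid[:420,:560]
    P=np.stack([(u-k[0,2])/k[0,0]*d,(v-k[1,2])/k[1,1]*d,d],-1)@T[:3,:3].T+T[:3,3]
    P[d==0]=np.nan
    return im,d,P,k,T
E
python3 - <<'E'
from h import *
for n in("scene","top"):
    im,d,P,k,T=cloud(n); np.savez(f"pics/{n}.npz",im=im,d=d,P=P,k=k,T=T)
    cv2.imwrite(f"pics/{n}.png",im[...,::-1]); print(n,T.round(3).tolist(),k.tolist(),(d==0).mean())
print(observe())
E
```

```text
scene [[-0.814, 0.486, -0.317, 0.923], [0.581, 0.69, -0.432, 0.443], [0.009, -0.536, -0.844, 1.116], [0.0, 0.0, 0.0, 1.0]] [[431.7891455786771, 0.0, 283.4739370920244], [0.0, 431.7891455786771, 208.81361617022304], [0.0, 0.0, 1.0]] 0.003924319727891156
top [[0.017, -0.996, 0.092, 0.475], [-1.0, -0.019, -0.02, -0.042], [0.022, -0.091, -0.996, 1.302], [0.0, 0.0, 0.0, 1.0]] [[415.86894669919997, 0.0, 280.15546580442697], [0.0, 415.86894669919997, 208.884214011204], [0.0, 0.0, 1.0]] 0.00413265306122449
{'time_s': 0.1, 'q': array([-1.28110669e+00,  2.21138065e-01,  1.52752903e+00, -3.27969766e-05,
        1.39471665e+00, -1.26081019e-01]), 'joint_velocities': array([ 0.0018743 , -0.00110566, -0.00366523,  0.00172129, -0.00146034,
        0.00080286]), 'joint_torque': array([ 2.12516811e-04, -4.98244750e+01, -3.90547836e+01, -2.40237050e-04,
        5.63454756e-03,  2.86882096e-05]), 'eef_pos': array([ 0.25226912, -0.57120864,  0.23029724]), 'tcp_rot': array([-3.13981172e+00, -1.93201648e-04,  4.15776256e-01]), 'ft_force': array([ 0.65174339,  0.21139425, -0.27741682]), 'torque': array([ 0.00610275, -0.01397168,  0.06805248]), 'grasp_force': 0.0, 'opening': 0.0854570284652072}
```

```bash
ls; ls pics
```

```text
h.py
pics
scene.npz
scene.png
top.npz
top.png
```

View pics/scene.png

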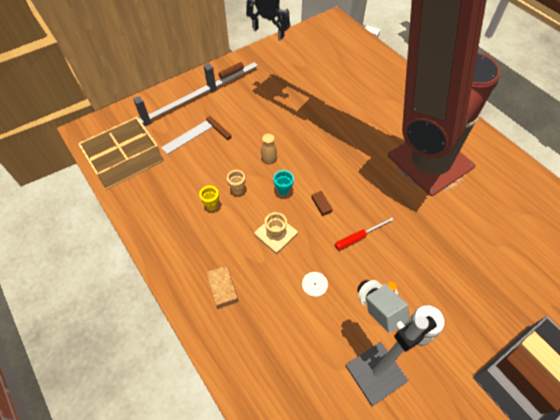

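View pics/top.png

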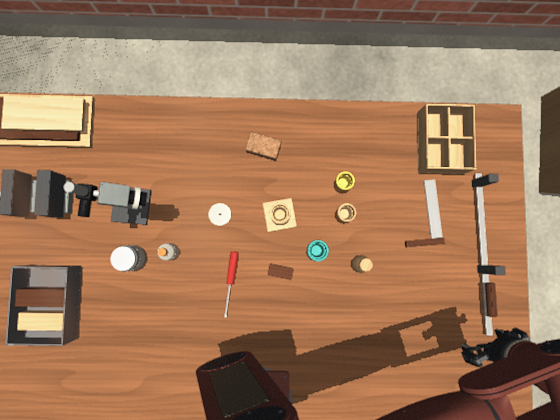

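The scene and top views show these candidates:
- **Loose cup:** pale cup, top (346,213), scene (236,182). It could be taken for the yellow look-alike at top (345,181) or the vase at top (363,265).
- **Base cup:** pale cup in the jig, top (280,214), scene (276,226). It could be taken for the turquoise one at top (318,250).
- **Station:** white disc at top (220,214), stand foot at about (130,205).

I choose the pale cups.

```bash
cat >> h.py <<'E'
def circ(p):
    A=np.c_[2*p,np.ones(len(p))]; 
    for _ in range(4):
        s=np.linalg.lstsq(A,(p**2).sum(1),rcond=None)[0]; r=np.sqrt(s[2]+s[0]**2+s[1]**2)
        e=abs(np.hypot(*(p-s[:2]).T)-r); k=e<max(2*np.median(e),.001); p=p[k];A=A[k]
    return s[:2],r,len(p)
def rim(P,c,ztop,R=.05):
    """rim from the depth points within 5 mm of the rim height: mean of the inner+outer circles' extent"""
    m=(np.hypot(P[...,0]-c[0],P[...,1]-c[1])<R)&(abs(P[...,2]-ztop)<.006)
    q=P[m][:,:2].astype(np.float32); (x,y),r=cv2.minEnclosingCircle(q)
    return np.array([x,y]),r,circ(q.astype(float)),np.median(P[m][:,2]),m.sum()
E
python3 - <<'E'
from h import *
import json
px={"top":dict(loose=(346,213),base=(280,214),disc=(220,214),vase=(363,265),yel=(345,181),tq=(318,250),off=(280,271)),
"scene":dict(loose=(236,182),base=(276,226),disc=(315,284))}
for n in px:
    z=np.load(f"pics/{n}.npz");P=z["P"];im=z["im"];d=z["d"]
    for o,(u,v) in px[n].items():
        w=P[v-18:v+18,u-18:u+18].reshape(-1,3); print(n,o,np.nanmedian(w,0).round(3),"zmax",np.nanmax(w[:,2]).round(3))
    for o,h in(("loose",.072),("base",.080)):
        u,v=px[n][o]; w=P[v-20:v+20,u-20:u+20]; m=abs(w[...,2]-h)<.008
        c0=np.nanmean(w[m],0)[:2]; print(o,[np.round(x,4) if not isinstance(x,tuple) else [np.round(y,4) for y in x] for x in rim(P,c0,h)])
    # white disc
    hsv=cv2.cvtColor(im,cv2.COLOR_RGB2HSV); u,v=px[n]["disc"]
    m=((hsv[...,1]<60)&(hsv[...,2]>150)).astype(np.uint8); num,l,st,ce=cv2.connectedComponentsWithStats(m)
    c=[i for i in range(1,num) if np.hypot(*(ce[i]-(u,v)))<12 and st[i,4]>100]
    for i in c:
        k,T=z["k"],z["T"]; r=T[:3,:3]@np.linalg.solve(k,[*ce[i],1]); print("disc",(T[:3,3]-r*T[2,3]/r[2]).round(4),st[i,4])
    # foot of stand: grey points at z~16mm
    m=(abs(P[...,2]-.016)<.008)&(hsv[...,1]<70)&(P[...,1]>.25)&(P[...,1]<.6)&(P[...,0]>.3)&(P[...,0]<.7)
    q=P[m][:,:2].astype(np.float32); b=cv2.minAreaRect(q); print("foot",b,m.sum())
    m=(P[...,2]>.25)&(P[...,1]>.2)&(P[...,1]<.7)&(P[...,0]>.2)&(P[...,0]<.8); q=P[m]; print("head",q.min(0),q.max(0))
    # heights map of tall things left
z=np.load("pics/top.npz"); I=z["im"][150:285,100:390]; cv2.imwrite("pics/crop.png",cv2.resize(I,None,fx=2.7,fy=2.7,interpolation=cv2.INTER_CUBIC)[...,::-1])
E
```

```text
top loose [ 0.585 -0.27   0.   ] zmax 0.077
top base [ 0.578 -0.066  0.016] zmax 0.086
top disc [ 0.576  0.121 -0.001] zmax 0.009
top vase [ 0.428 -0.318  0.   ] zmax 0.104
top yel [ 0.685 -0.267  0.   ] zmax 0.077
top tq [ 0.47  -0.185  0.   ] zmax 0.077
top off [ 0.403 -0.07   0.   ] zmax 0.029
loose [array([ 0.5836, -0.2661]), np.float64(0.0279), [array([ 0.5838, -0.2652]), np.float64(0.0248), np.int64(95)], np.float64(0.0704), np.int64(107)]
base [array([ 0.5768, -0.0664]), np.float64(0.0315), [array([ 0.5771, -0.0663]), np.float64(0.0284), np.int64(119)], np.float64(0.0792), np.int64(131)]
disc [0.5755 0.1214 0.    ] 388
foot ((0.47545522451400757, 0.46773236989974976), (0.25547298789024353, 0.35223716497421265), 88.85330963134766) 825
head [0.53951413 0.25970713 0.25989906] [0.6189047  0.41285926 0.40816852]
scene loose [ 0.577 -0.282  0.003] zmax 0.079
scene base [ 0.568 -0.076  0.019] zmax 0.086
scene disc [0.576 0.122 0.002] zmax 0.009
loose [array([ 0.5818, -0.2651]), np.float64(0.0297), [array([ 0.5829, -0.2641]), np.float64(0.0247), np.int64(73)], np.float64(0.0716), np.int64(119)]
base [array([ 0.5757, -0.0655]), np.float64(0.0327), [array([ 0.577 , -0.0644]), np.float64(0.0283), np.int64(149)], np.float64(0.0804), np.int64(168)]
disc [0.576  0.1212 0.    ] 470
foot ((0.47980329394340515, 0.442884624004364), (0.1912609189748764, 0.3947184681892395), 57.55934143066406) 1949
head [0.53986623 0.25957545 0.25108453] [0.62170692 0.41436256 0.4103716 ]
```

View pics/crop.png

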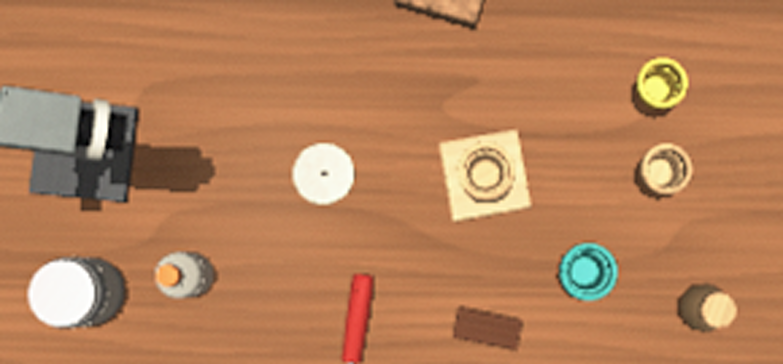

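The crop confirms the choice: the pale loose cup is at crop (665,170), clear of the yellow one. The pale base cup sits in the jig at (487,173). Next I move over the loose cup for a wrist view, and work out the stand's yaw and the final pose's IK.

```bash
python3 - <<'E'
from h import *
from scipy.spatial.transform import Rotation as R
D=np.array([.5758,.1213])
for n in("top","scene"):
    z=np.load(f"pics/{n}.npz");P=z["P"];x,y,h=P[...,0],P[...,1],P[...,2]
    m=(abs(h-.016)<.006)&(abs(x-.58)<.08)&(abs(y-.396)<.075); b=cv2.minAreaRect(P[m][:,:2].astype(np.float32)); print("foot",b,m.sum())
    m=(h>.25)&(y>.24)&(y<.44)&(abs(x-.58)<.08); q=P[m][:,:2]; 
    bins=[(round(a,3),np.round((q[abs(q[:,1]-a)<.01][:,0].min()+q[abs(q[:,1]-a)<.01][:,0].max())/2,4)) for a in np.arange(.27,.41,.02)]; print(bins)
for psi in(-.06,0,.06):
    f=R.from_euler("z",psi)*R.from_euler("x",np.pi+np.radians(25)); 
    print(psi,f.as_euler("xyz"),inverse_kinematics([*D,.21],f.as_euler("xyz")))
    for yaw in (np.pi/2,-np.pi/2):
        g=f*R.from_euler("z",yaw); print("  q",inverse_kinematics([*D,.21],g.as_euler("xyz")))
L=np.array([.5833,-.2650])
movep([L[0],L[1],.27],[np.pi,0,0]); hold(.3)
im,d,P,k,T=cloud("wrist"); cv2.imwrite("pics/w1.png",im[...,::-1]); print(T.round(3).tolist(),observe()["eef_pos"],observe()["q"])
r=rim(P,L,.072,.045); print(r)
np.savez("pics/w1.npz",im=im,d=d,P=P,k=k,T=T)
E
```

```text
foot ((0.5976840257644653, 0.39451760053634644), (0.11031097918748856, 0.10953677445650101), 86.14114379882812) 637
[(np.float64(0.27), np.float64(0.5888)), (np.float64(0.29), np.float64(0.5891)), (np.float64(0.31), np.float64(0.5908)), (np.float64(0.33), np.float64(0.5926)), (np.float64(0.35), np.float64(0.5937)), (np.float64(0.37), np.float64(0.5923)), (np.float64(0.39), np.float64(0.5776))]
foot ((0.5977967381477356, 0.394777774810791), (0.11037901788949966, 0.11087462306022644), 85.47749328613281) 1882
[(np.float64(0.27), np.float64(0.592)), (np.float64(0.29), np.float64(0.5909)), (np.float64(0.31), np.float64(0.5921)), (np.float64(0.33), np.float64(0.593)), (np.float64(0.35), np.float64(0.5954)), (np.float64(0.37), np.float64(0.5962)), (np.float64(0.39), np.float64(0.5783))]
-0.06 [-2.70526034  0.         -0.06      ] [-0.17336584  0.12747631  1.73315536  0.44425714  1.3559433   1.34468999]
  q None
  q [-0.17336584  0.12747631  1.73315536  0.44425714  1.3559433  -0.22610633]
0 [-2.70526034  0.          0.        ] [-0.17124639  0.14732872  1.7111089   0.4378588   1.3816182   1.29443132]
  q None
  q [-0.17124639  0.14732872  1.7111089   0.4378588   1.3816182  -0.27636501]
0.06 [-2.70526034  0.          0.06      ] [-0.16832465  0.16704888  1.68890023  0.43040702  1.40691078  1.24503762]
  q None
  q [-0.16832465  0.16704888  1.68890023  0.43040702  1.40691078 -0.32575871]
[[-0.0, -0.946, -0.325, 0.666], [-1.0, -0.0, 0.002, -0.266], [-0.001, 0.325, -0.946, 0.412], [0.0, 0.0, 0.0, 1.0]] [ 0.58303838 -0.26550259  0.26995134] [-5.50309843e-01  2.35989394e-01  1.43596239e+00 -1.12899905e-05
  1.46975435e+00  1.02126895e+00]
(array([ 0.58266509, -0.26561081]), 0.027892272919416428, (array([ 0.58317259, -0.26560833]), np.float64(0.024747155065101927), 836), np.float64(0.07099686729825783), np.int64(881))
```

View pics/w1.png

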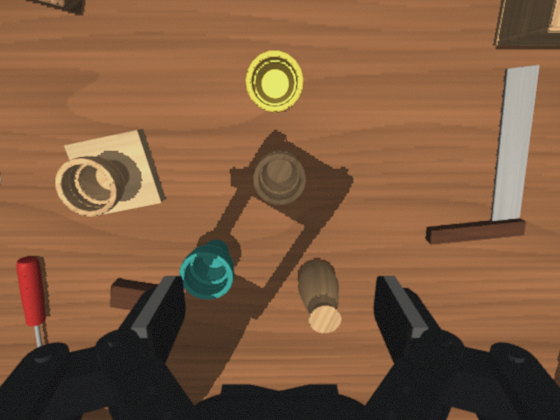

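The wrist view shows the loose cup centred at (280,178) in the arm's shadow, yellow at (275,80) and the jig cup at (88,185). The wrist, top and scene measurements agree to about 1 mm. The stand's yaw relative to +y is -0.079 rad. Now I'll measure the base from the same wrist pose, then grasp the loose cup.

```bash
python3 - <<'E'
from h import *
B=np.array([.577,-.0655]); L=np.array([.5829,-.2656])
movep([B[0],B[1],.278],[np.pi,0,0]); hold(.3)
im,d,P,k,T=cloud("wrist"); r=rim(P,B,.080,.045); print("base",r)
movep([L[0],L[1],.15],[np.pi,0,0]); gripper_to(.085,40)
print(move_l([L[0],L[1],.046],feed=.12,max_force=8))
gripper_to(.03,40); o=observe(); print(o["opening"],o["grasp_force"],o["eef_pos"])
move_l([L[0],L[1],.20],feed=.15); o=observe(); print(o["opening"],o["grasp_force"],o["eef_pos"],o["time_s"],o["ft_force"])
im,d,P,k,T=cloud("wrist"); cv2.imwrite("pics/w2.png",im[...,::-1])
E
```

```text
base (array([ 0.57607859, -0.06536546]), 0.03155001252889633, (array([ 0.57668756, -0.06544374]), np.float64(0.02803833651995285), 1024), np.float64(0.07908753970564025), np.int64(1075))
False
0.05508288313720466 42.680619744351134 [ 0.58387644 -0.26607772  0.04741459]
0.054879734865853826 42.27485177863855 [ 0.58216358 -0.26515292  0.19843298] 7.0167 [-0.13623867  0.28861714 -0.84500203]
```

View pics/w2.png

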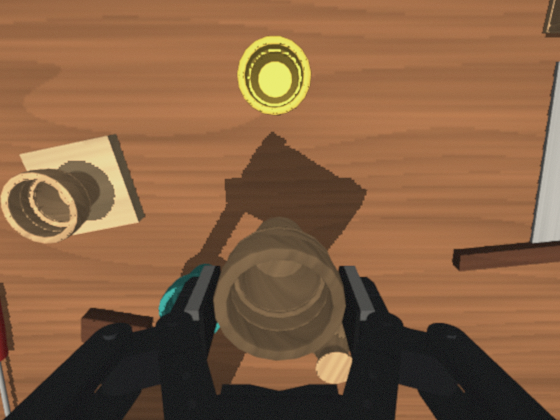

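The loose cup is held upright at (280,300), centred between the pads. The yellow cup is untouched. I'll move over the jig, measure the held rim, correct the offset and insert.

```bash
python3 - <<'E'
from h import *
B=np.array([.5764,-.0654]); rp=[np.pi,0,0]
movep([*B,.20],rp); hold(.5)
im,d,P,k,T=cloud("wrist"); o=observe(); zr=o["eef_pos"][2]+.026
m=(np.hypot(P[...,0]-B[0],P[...,1]-B[1])<.04)&(P[...,2]>.15)&(P[...,2]<.25); print("zmax",np.percentile(P[m][:,2],[50,90,99]),o["eef_pos"],o["tcp_rot"])
r=rim(P,B,zr,.032); print(r)
c=(r[0]+r[2][0])/2; e=c-o["eef_pos"][:2]; print("cup-tcp",e)
e=np.clip(e,-.003,.003)
t=B-e*np.array([1,1]); cmd=t.copy()
move_l([*cmd,.135],feed=.12); hold(.3); o=observe(); print(o["eef_pos"]); cmd+=t-o["eef_pos"][:2]
move_l([*cmd,.120],feed=.05); hold(.2); o=observe(); print(o["eef_pos"])
s=move_l([*cmd,.079],feed=.03,max_force=8); o=observe(); print(s,o["eef_pos"],o["ft_force"],o["opening"],o["time_s"])
im,d,P,k,T=cloud("wrist"); cv2.imwrite("pics/w3.png",im[...,::-1])
E
```

```text
zmax [0.21942065 0.23629966 0.24865112] [ 0.57639608 -0.06568169  0.19995963] [-3.14157348e+00  8.22332495e-05 -4.25088469e-04]
(array([ 0.57841963, -0.06538927]), 0.03144824504852295, (array([ 0.57736521, -0.06580798]), np.float64(0.0248493410069737), 4462), np.float64(0.22355711358716188), np.int64(6049))
cup-tcp [1.49633555e-03 8.30707061e-05]
[ 0.57538187 -0.06557171  0.1358153 ]
[ 0.57464909 -0.06543766  0.12024279]
True [ 0.57512357 -0.06549961  0.08140689] [0.75192936 0.11562614 4.18815216] 0.05498042876646874 11.2667
```

```bash
python3 - <<'E'
from h import *
gripper_to(.085); o=observe(); p=o["eef_pos"]; move_l([p[0],p[1],.15],feed=.15)
movep([.5764,-.0654,.305],[np.pi,0,0]); hold(.3)
im,d,P,k,T=cloud("wrist"); cv2.imwrite("pics/w3.png",im[90:330,130:430,::-1].repeat(2,0).repeat(2,1))
B=np.array([.5764,-.0654])
print("loose",rim(P,B,.106,.045)); 
m=(np.hypot(*(P[...,:2]-B).transpose(2,0,1))<.036)&(abs(P[...,2]-.080)<.004)
m2=m&(np.hypot(*(P[...,:2]-B).transpose(2,0,1))>.026); print("base",circ(P[m2][:,:2]),cv2.minEnclosingCircle(P[m2][:,:2].astype(np.float32)))
m=(np.hypot(*(P[...,:2]-B).transpose(2,0,1))<.034)&(P[...,2]>.100); q=P[m]; s=np.linalg.lstsq(np.c_[q[:,:2]-B,np.ones(len(q))],q[:,2],rcond=None)[0]; print("plane",s,observe()["time_s"])
E
```

```text
loose (array([ 0.57448578, -0.06495824]), 0.028130855411291122, (array([ 0.5754353 , -0.06515705]), np.float64(0.024754693962403436), 823), np.float64(0.105077747923018), np.int64(882))
base (array([ 0.57563692, -0.06541249]), np.float64(0.029690852458529395), 283) ((0.5761982202529907, -0.06544265151023865), 0.031367238610982895)
plane [ 6.05740289e+00 -3.32133562e-04  2.89592896e-01] 13.3583
```

View pics/w3.png

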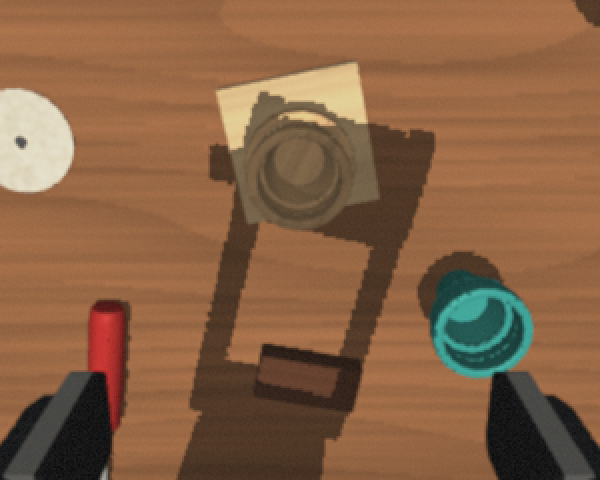

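Seam check passes: the loose rim sits at z≈0.106, so the cup is fully nested. In the crop the pair stands in the jig at (300,165) and the neighbours are undisturbed. Now I grip the lower cup's band and lift.

```bash
python3 - <<'E'
from h import *
from scipy.spatial.transform import Rotation as R
B=np.array([.5762,-.0654])
move_l([*B,.15],feed=.15); hold(.2)
print(move_l([*B,.048],feed=.08,max_force=8)); hold(.2); print(observe()["eef_pos"])
gripper_to(.03,80); o=observe(); zg=o["eef_pos"][2]; print(o["opening"],o["grasp_force"],o["eef_pos"])
move_l([*o["eef_pos"][:2],.10],feed=.05); move_l([*B,.22],feed=.12)
psi=-.0794; Q=R.from_euler("z",psi)*R.from_euler("x",np.pi+np.radians(25)); fz=-Q.as_matrix()[:,2]
F=np.array([.5758,.1213,.22]); t=F-fz*(.080-zg); print(fz,t,zg)
rpy=Q.as_euler("xyz"); back=t+np.array([0,-.09,.03])
move_l(back,feed=.06,rotation=rpy); move_l(t,feed=.06); hold(.5)
o=observe(); print(t,o["eef_pos"],o["tcp_rot"],rpy,o["opening"],o["grasp_force"],o["time_s"])
for n in("scene","wrist","top"):
    im,d,P,k,T=cloud(n); np.savez(f"pics/f_{n}.npz",im=im,d=d,P=P,k=k,T=T)
    cv2.imwrite(f"pics/f_{n}.png",(im if n!="scene" else cv2.resize(im[170:400,220:480],None,fx=2.5,fy=2.5))[...,::-1])
E
```

```text
False
[ 0.5765224  -0.06548379  0.04848898]
0.06132188229891364 87.05031529068947 [ 0.57715269 -0.06560309  0.04896025]
[-0.03352064 -0.42128679  0.90630779] [0.57684047 0.13437664 0.19186844] 0.048960253237203016
[0.57684047 0.13437664 0.19186844] [0.57683781 0.13436061 0.19186267] [-2.70528401e+00 -1.12040250e-05 -7.94081768e-02] [-2.70526034  0.         -0.0794    ] 0.061389373822325996 86.69787235558033 23.275
```

View pics/f_scene.png

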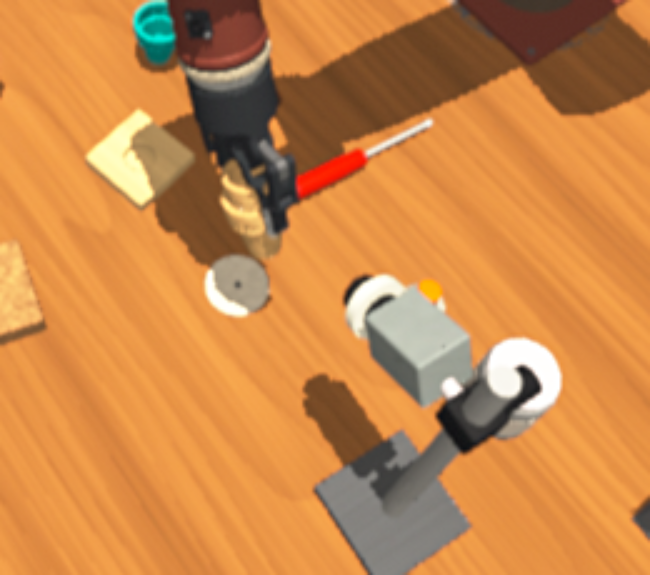

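View pics/f_wrist.png

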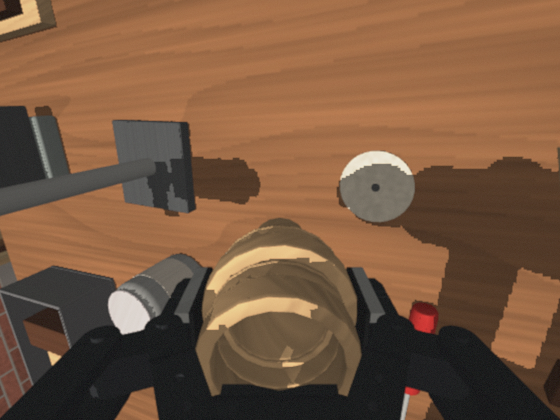

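The pair is held above the disc, nested and leaning away from the lens, and nothing touches the stand. In the wrist view the mouth is at (280,360) and the seam at about (280,285). It may have pivoted about the pad axis, so I'll measure that from depth in the tool frame.

```bash
python3 - <<'E'
from h import *
from scipy.spatial.transform import Rotation as R
Q=R.from_euler("xyz",[-2.7052840,0,-.0794]).as_matrix(); t=np.array([.57684,.13436,.19186])
for n in("wrist","scene","top"):
    z=np.load(f"pics/f_{n}.npz"); p=(z["P"]-t)@Q; im=z["im"].astype(int)  # tool coords; -z is up along cup
    hs=cv2.cvtColor(z["im"],cv2.COLOR_RGB2HSV)
    w=(abs(p[...,1])<.034)&(abs(p[...,0])<.06)&(p[...,2]<.06)&(p[...,2]>-.075)&(hs[...,1]>60)
    q=p[w]; v,u=np.nonzero(w); print(n,len(q),"px",u.min(),u.max(),v.min(),v.max())
    for a in np.arange(-.07,.05,.008):
        s=q[(abs(q[:,2]-a)<.004)]
        if len(s)>15: print(f"  z{a:.3f} n{len(s)} x[{np.percentile(s[:,0],2):.4f},{np.percentile(s[:,0],98):.4f}] y[{np.percentile(s[:,1],2):.4f},{np.percentile(s[:,1],98):.4f}]")
E
```

```text
wrist 22613 px 155 405 218 416
  z-0.070 n74 x[0.0072,0.0169] y[-0.0317,0.0312]
  z-0.054 n6009 x[-0.0106,0.0265] y[-0.0245,0.0248]
  z-0.046 n2545 x[-0.0229,0.0266] y[-0.0227,0.0227]
  z-0.038 n3345 x[-0.0236,0.0255] y[-0.0221,0.0215]
  z-0.030 n6230 x[-0.0224,0.0307] y[-0.0287,0.0293]
  z-0.022 n2330 x[-0.0202,0.0312] y[-0.0252,0.0240]
  z-0.014 n1105 x[-0.0191,0.0296] y[-0.0221,0.0166]
  z-0.006 n702 x[-0.0176,0.0292] y[-0.0301,0.0246]
  z0.018 n40 x[0.0183,0.0202] y[-0.0061,0.0070]
  z0.026 n92 x[0.0145,0.0189] y[-0.0100,0.0100]
  z0.034 n93 x[0.0125,0.0176] y[-0.0107,0.0119]
  z0.042 n24 x[0.0120,0.0163] y[-0.0094,0.0105]
scene 500 px 306 332 231 272
  z-0.062 n28 x[-0.0009,0.0247] y[-0.0297,0.0227]
  z-0.054 n75 x[0.0010,0.0267] y[-0.0316,0.0324]
  z-0.046 n43 x[-0.0199,0.0263] y[-0.0258,0.0250]
  z-0.038 n61 x[-0.0177,0.0254] y[-0.0294,0.0216]
  z-0.030 n85 x[-0.0001,0.0313] y[-0.0289,0.0214]
  z-0.022 n29 x[0.0032,0.0310] y[-0.0306,0.0130]
  z-0.014 n33 x[0.0099,0.0293] y[-0.0313,0.0015]
  z0.002 n16 x[0.0052,0.0211] y[-0.0220,-0.0056]
  z0.010 n25 x[-0.0015,0.0219] y[-0.0213,-0.0024]
  z0.018 n30 x[-0.0120,0.0199] y[-0.0214,-0.0008]
  z0.026 n27 x[-0.0088,0.0180] y[-0.0194,-0.0015]
  z0.034 n25 x[-0.0102,0.0167] y[-0.0167,-0.0014]
top 108 px 195 212 195 218
  z-0.054 n23 x[-0.0273,0.0059] y[-0.0215,-0.0007]
  z-0.030 n39 x[-0.0290,0.0309] y[-0.0273,0.0100]
```

In the tool frame the collar, band and foot radii fit one axis that follows the tool to within about 1 mm. The pair is untilted, nested and at the focus, so I'm handing it in.

```bash
python3 -c "
from plant import *
hold(.3); print(job_done())"
```

```text
the job is handed in; nothing more can be done
None
```

I nested the loose cup in the jig cup, lifted the pair by the lower cup, and handed it in held still, by my measurements at the camera focus with the 25° lean and still nested; the judge's verdict was not reported back.

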